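Throw an offcut away through the self-closing lid of the scrap bin

TASK

Throw away the narrowest of the three pine offcuts in the grey scrap bin: first set it down on the bin's sloping loading chute and let go, so that it rests against the closed lid, then press the rubber pad of the side lever all the way down and hold it there until the offcut has slid into the bin. Then let the lever come back up slowly, so that the lid shuts fully without slamming. Leave the other two offcuts and the tape measure where they lie.

Things in the scene. Friction and masses are not known exactly. Their poses are not given: they have to be found in the camera images.
- scrap_bin: Self-closing scrap bin of grey sheet steel, screwed to the bench. Box 130 (x) x 160 (y) x 172 mm high, inner floor at 9 mm, walls 4 mm; a hinged lid on top (z = 185 mm when shut), a sloping chute in front. Origin: centre of its underside, on the bench. Axes: the chute lies on its own -x side, the lever on its own -y side, z up.
- chute_floor (a point): Middle of the chute's sheet, at (-125, 0, 159.5) mm in the bin's frame, same axes. The chute slopes down at 30 degrees towards +x, from its loading edge (bin x -190, z 197 mm) to the mouth (x -65, z 125 mm); 150 mm wide between cheeks 30 mm high. Smooth steel (friction about 0.2): wood slides down it by itself. The offcut fits along or across.
- lid_front (a point): Middle of the lower edge of the lid's front apron. Shut, it hangs at (-72, 0, 138) mm in the bin's frame, about 9 mm above the chute, and stops what lies on the chute. The lid hinges on the bin's rear rim (x 69, z 180 mm), so this edge swings up and back, to (-45, 0, 275) mm; the offcut then slides under it into the bin.
- pad_top (a point): Middle of the upper face of the lever's flat rubber pad, 44 (x) x 72 (y) x 14 mm, outboard of the chute on the bin's -y side, 33 mm clear of it. At (-134, -148, 170) mm in the bin's frame when the lever is up (tilted 0.21 rad, front end up); about 50 mm lower, at (-141, -148, 121) mm, when pressed to its stop (tilted 0.21 rad the other way).
- bin_lever: The lever: a flat steel bar along the bin's -y side wall, with the rubber pad at its front end. Origin on its pivot axis: 117 mm behind the pad and 130 mm above the bench. It swings 0.42 rad down to its stop and raises the lid through a push rod; the lid's weight and a spring return it (about 4 to 7 N on the pad hold it down). Axes: the bin's, turning with the lever.
- bin_lid (a joint): Angle of the lid about its rear hinge: 0 = shut (reads to within 0.02), about 0.97 rad = fully raised (lever at its stop). The lid follows the lever both ways, about 2.3 rad per rad of lever; if the lever is let go suddenly, the lid slams.
- thin_offcut_mid (a point): Centre (half-way up) of the offcut to throw away: the narrowest and thinnest of the three pine offcuts, 28 (along its x) x 95 (along its y) x 19 mm high (z), about 0.08 kg, loose, flat on the bench at the start. Its axes lie along its sides.
- wide_offcut: The longest pine offcut, 45 x 140 x 22 mm high, loose on the bench; stays where it lies. Origin: centre of its underside.
- block_offcut: The thick, stubby pine offcut, 40 x 75 x 40 mm high, loose on the bench; stays where it lies. Origin: centre of its underside.
- tape_measure: A brown tape measure, 58 x 77 x 62 mm, loose on the bench behind the bin to the left; stays where it is. Origin: centre of its underside.
- thin_offcut: The same narrow offcut; origin at the centre of its underside, 9.5 mm below thin_offcut_mid; its axes are turned 0.21 rad clockwise (from above) from the offcut's sides, so use thin_offcut_mid to grasp it.

How it is judged (in metres and radians):
On the way, in this order (a step that is already met when the one before it is completed fails the run):
1. the narrow offcut lies on the chute, let go and at rest, with the lid shut (x of thin_offcut_mid in the frame of scrap_bin between -0.195 and -0.066 m and y of thin_offcut_mid in the frame of scrap_bin between -0.078 and 0.078 m and z of thin_offcut_mid in the frame of scrap_bin between 0.12 and 0.23 m and contact force between the fingers and scrap_bin below 0.2 N and linear speed of thin_offcut below 0.03 m/s and contact force between the fingers and thin_offcut below 0.1 N and value of joint bin_lid below 0.06 rad), for 0.2 s.
2. the lever is pressed down at its pad and holds the lid raised, and the offcut has slid inside the bin (x of thin_offcut_mid in the frame of scrap_bin between -0.062 and 0.062 m and y of thin_offcut_mid in the frame of scrap_bin between -0.078 and 0.078 m and z of thin_offcut_mid in the frame of scrap_bin below 0.105 m and value of joint bin_lid above 0.8 rad and contact force between the fingers and bin_lever above 1 N), for 0.2 s.
At the end, for the whole second after the job is handed in: The narrow offcut lies at rest inside the bin (its centre within the walls and less than 105 mm above the bench), the lid is shut (below 0.05 rad) (x of thin_offcut_mid in the frame of scrap_bin between -0.062 and 0.062 m and y of thin_offcut_mid in the frame of scrap_bin between -0.078 and 0.078 m and z of thin_offcut_mid in the frame of scrap_bin below 0.105 m and value of joint bin_lid below 0.05 rad and linear speed of thin_offcut below 0.03 m/s); the robot touches nothing.
It fails at once if the lid is let slam (it falls faster than 4 rad/s) (velocity of joint bin_lid below -4 rad/s).
It fails at once if another offcut or the tape measure is moved (more than 30 mm) (distance of any of wide_offcut, block_offcut, tape_measure from where it was at the start of the episode above 0.03 m).
It also fails if it takes over 58 s, if anything falls off the work surface, if the arm or the gripper's body presses on something with over 40 N, if the wrist force passes 120 N, or if a joint passes its speed limit or range.

ROBOT

A 7-joint arm with a two-finger parallel gripper is mounted at the origin on a cart in front of the work surface, level with it; the furniture and walls round the work are solid. World frame = base frame: x ahead of the robot, y to its left, z up, the work surface at z = 0. Lengths are in m, angles in degrees, forces in N, time in s.
With the tool pointing down it reaches from about 0.425 to 0.875 m from the base axis. Payload 4.7 kg.
Tool frame: the origin (TCP) lies between the finger pads; the fingertips stand 17 mm ahead of it and the grasp point (between the pads) lies 2 mm behind it; z points along the fingers, y is the line along which they close (so a half turn about z gives the same grasp; the last joint's range is limited). The gripper opens to 87 mm and grips with 3 to 60 N. Pads are 19 mm wide; open, the fingers measure 117 mm over their backs; the gripper's body (75 mm by 190 mm) begins 51 mm behind the grasp point.
Start: joints at [-66.629, 18.392, -4.016, 83.108, 1.295, 78.541, -3.26], TCP at [0.249, 0.6, 0.24] pointing down, gripper open.
Joint ranges: [-163.93, 163.93], [-17.29, 119.83], [-79.2, 71.16], [3.27, 140.29], [-89.18, 269.18], [5.43, 117.66], [-154.24, 154.24]. Speed limits (degrees/s): [147.25, 147.25, 180, 180, 180, 180, 180].

INTERFACE

Orientations are given as [roll, pitch, yaw] about the fixed x, y, z axes, in that order (R = Rz(yaw) Ry(pitch) Rx(roll)).
In Python, from cell import env, cams gives the robot as it stands.
- The arm moves only by the shell command python3 -m pendant 'ROWS' [FORCE]. ROWS is JSON, a list of rows, each an object of numbers: "tx", "ty", "tz": the shift along the tool's x, y, z each as a share of 0.05 m, from -1 to 1; "spin": the turn about the tool's z as a share of 4 degrees, from -1 to 1; "claw": the closure, from 0 (fully open) to 1 (shut). A call has 1 to 10 rows; each row shifts and turns the commanded pose from where the row before left it, along the tool's axes as they then stand; what a row does not reach is not made up. A row lasts 1/8 s, in which the tool goes at most 62.5 mm and 10.7 degrees, less where a joint would pass 70% of its speed; a pose out of reach is approached as far as the arm can. A call with a number of a shift or a turn outside -1 to 1 is refused whole. A call with a gripper value outside its range is refused whole. The fingers move at their own pace and stop on an object; FORCE is the grip in N (left out, the last holds). Time passes only in rows, so rows that do not move let the fingers close. It gives the time, the measured TCP pose, the force, the opening and the grip force at its end, in the units of the state.
- env.get_obs(): the state, without advancing time (a new reading comes with each control period).
- cams.read_camera(name): name is "scene" or "top" or "wrist"; returns the picture (400x640x3 uint8, red, green, blue); there is no depth.
- cams.camera_info(name): a dict with "fx", "fy", "cx", "cy" (pixels), "rvec" (rotation vector, rad) and "tvec" (3), from world to camera coordinates, as OpenCV has them. Camera axes: x right, y down, z forward; pixel columns grow to the right and rows downward; lengths in m; the calibration is good to about 2 mm. A picture is of the moment at which its call begins: read the wrist's pose just before it. camera_info takes no time and is no camera call; for the wrist camera it gives the pose at the moment of the call.
- env.sign_off(): hands the job in; it is judged then, once.
The state is a dict: "time_s": time; "qpos": joint angles; "joint_velocities": joint speeds; "effort": joint torques, N m; "tool_pos": TCP position; "tool_rot": TCP orientation; "force": force on the tool from outside, world axes, zero at the start; "wrist_torque": the same for the moment, N m; "grip_width": finger opening in m; "grasp_force": force on a finger pad.
Only numpy, scipy, OpenCV 4.12 (cv2) and the standard library are available. Lean on these libraries where they do the work, as an engineer would, in place of code of your own. Each camera call takes 0.05 s, during which the arm holds its last target. There are 200 camera calls.

## Working session

There is one attempt and no reset: what is moved stays moved. The work goes in short steps, Python scripts to look and compute and a shell command to move; the robot and the scene stay as the last step left them, time stands still between calls to the robot, and variables do not carry over. Pictures are saved under pics/ and viewed, at most 13 in all, crops included, and the job is handed in when it is done.

```bash
mkdir -p pics; ls; python3 - <<'E'
from cell import env,cams
import cv2
for n in("scene","top"):
    cv2.imwrite(f"pics/{n}0.png",cams.read_camera(n)[:,:,::-1]); print(cams.camera_info(n))
print(env.get_obs())
E
```

```text
pics
{'fx': 407.6644206766619, 'fy': 407.6644206766619, 'cx': 320.8143792211929, 'cy': 197.03182403400302, 'rvec': array([ 2.25995798, -0.58475783,  0.26515244]), 'tvec': array([-0.47296052,  0.28641122,  0.97910419])}
{'fx': 429.1121072446212, 'fy': 429.1121072446212, 'cx': 324.44474765306694, 'cy': 196.3593002195387, 'rvec': array([ 2.15322914, -2.1606091 ,  0.16045125]), 'tvec': array([0.00492001, 0.54724548, 1.36925307])}
{'time_s': 0.1, 'qpos': array([-66.62770094,  18.43315236,  -4.01537683,  83.16599281,
         1.29644048,  78.54198466,  -3.26149938]), 'joint_velocities': array([-0.0192646 , -0.12151731,  0.00466232, -0.175816  , -0.09724144,
       -0.04756373,  0.06414572]), 'effort': array([ 7.20686307e-05, -4.92572165e+01, -4.05485937e-01, -3.13400066e+01,
       -6.40702969e-02,  3.95632675e-02,  6.05472451e-05]), 'tool_pos': array([0.24929772, 0.59979713, 0.23860649]), 'tool_rot': array([-1.79904180e+02,  6.90905697e-03,  1.57435900e+02]), 'force': array([-0.31916015, -0.73867148, -0.76452228]), 'wrist_torque': array([0.01118213, 0.00305497, 0.00924071]), 'grasp_force': 0.0, 'grip_width': 0.08686912541940275}
```

View pics/top0.png

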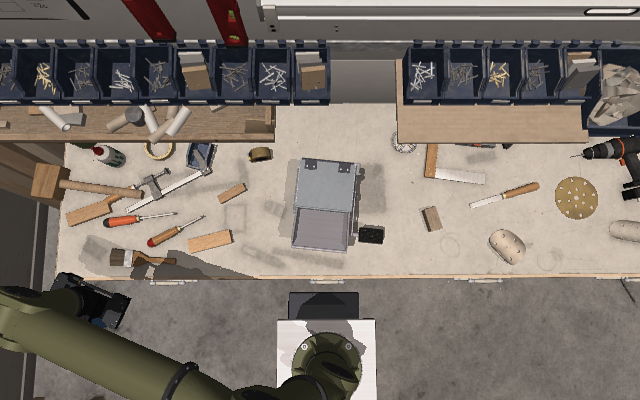

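View pics/scene0.png

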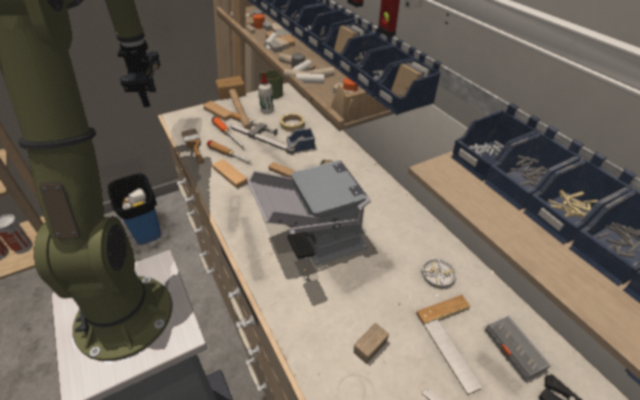

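The top view shows the thin offcut at about (232,193), the wide one at (210,241), the block at (432,218), and the bin at (325,205) with its pad at (371,235). I'll enlarge this area to get corner pixels.

```bash
cat > h.py <<'E'
import numpy as np,cv2
from cell import env,cams
def pix2w(info,uv,z):
    R=cv2.Rodrigues(info['rvec'])[0];t=info['tvec']
    c=-R.T@t
    d=R.T@np.array([(uv[0]-info['cx'])/info['fx'],(uv[1]-info['cy'])/info['fy'],1])
    return c+d*(z-c[2])/d[2]
def proj(info,P):
    K=np.array([[info['fx'],0,info['cx']],[0,info['fy'],info['cy']],[0,0,1.]])
    return cv2.projectPoints(np.atleast_2d(P).astype(float),info['rvec'],info['tvec'],K,None)[0][:,0]
E
python3 - <<'E'
from h import *
im=cv2.imread("pics/top0.png");i=cams.camera_info("top")
cv2.imwrite("pics/crop.png",cv2.resize(im[145:260,210:400],None,fx=4,fy=4,interpolation=cv2.INTER_CUBIC))
hsv=cv2.cvtColor(im,cv2.COLOR_BGR2HSV)
m=cv2.inRange(hsv,(5,70,90),(25,255,255));n,l,s,c=cv2.connectedComponentsWithStats(m)
for k in range(1,n):
    if s[k,4]>100 and 180<c[k][0]<450 and 150<c[k][1]<270:
        cn=cv2.findContours((l==k).astype('uint8'),0,2)[0][0]
        b=cv2.boxPoints(cv2.minAreaRect(cn)); w=np.array([pix2w(i,p,.019)[:2] for p in b])
        print(c[k],s[k,4],pix2w(i,c[k],.019).round(3),w.round(3).tolist())
E
```

```text
[431.05367232 160.07062147] 354 [ 0.672 -0.357  0.019] [[0.618, -0.329], [0.736, -0.349], [0.731, -0.385], [0.613, -0.365]]
[259.23376623 151.98701299] 154 [0.701 0.221 0.019] [[0.712, 0.252], [0.723, 0.197], [0.691, 0.19], [0.68, 0.245]]
[231.04435484 192.5483871 ] 248 [0.563 0.312 0.019] [[0.553, 0.36], [0.599, 0.278], [0.574, 0.264], [0.528, 0.346]]
[432.91836735 218.49795918] 245 [ 0.475 -0.356  0.019] [[0.504, -0.327], [0.516, -0.363], [0.446, -0.384], [0.435, -0.347]]
[208.85644372 240.98042414] 613 [0.404 0.381 0.019] [[0.409, 0.455], [0.443, 0.319], [0.398, 0.306], [0.365, 0.442]]
```

View pics/crop.png

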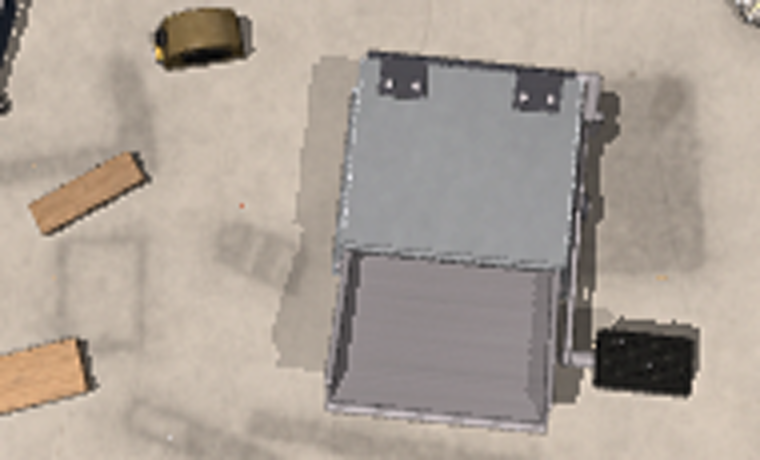

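The crop shows the bin with these pixel positions (crop coordinates): lid corners at about (370,52), (585,75), (563,268) and (343,248), chute front edge from (328,407) to (546,430), and pad centre at (645,360). I'll fit the bin pose to them.

```bash
python3 - <<'E'
from h import *
from scipy.optimize import least_squares
i=cams.camera_info("top")
px=np.array([[370,52],[585,75],[563,268],[343,248],[437,418],[645,360]])/4+[210,145]
P=np.array([[.069,.08,.185],[.069,-.08,.185],[-.072,-.08,.185],[-.072,.08,.185],[-.19,0,.197],[-.134,-.148,.170]])
W=np.array([1,1,1,1,1,1])
def T(v,P):
    c,s=np.cos(v[2]),np.sin(v[2]);return P@np.array([[c,s,0],[-s,c,0],[0,0,1]])+[v[0],v[1],0]
f=lambda v:(proj(i,T(v,P))-px).ravel()
r=least_squares(f,[.55,0,0]);print(r.x,np.degrees(r.x[2]),f(r.x).reshape(-1,2).round(1))
for n,p in dict(chute=[-.125,0,.1595],pad=[-.134,-.148,.17],padlow=[-.141,-.148,.121]).items():print(n,T(r.x,np.array([p])).round(4))
# pad direct
print(pix2w(i,px[5],.17))
E
```

```text
[ 0.5623287  -0.00063642 -0.11149838] -6.388386367034983 [[-0.6  0.7]
 [-0.6  0.8]
 [ 0.2 -0.4]
 [ 0.7 -1.3]
 [ 0.  -0.4]
 [ 0.3  0.6]]
chute [[0.4381 0.0133 0.1595]]
pad [[ 0.4127 -0.1328  0.17  ]]
padlow [[ 0.4057 -0.132   0.121 ]]
[ 0.41436635 -0.13203108  0.17      ]
```

Bin pose: (0.562, -0.001), yaw -6.4°. Thin offcut: about (0.563, 0.312), long axis -60.7°. Next I move above the offcut and look from close by.

```bash
python3 -m pendant '[{"tx":-0.8,"ty":-0.29},{"tx":-0.8,"ty":-0.29},{"tx":-0.8,"ty":-0.29},{"tx":-0.8,"ty":-0.29},{"tx":-0.8,"ty":-0.29},{"tx":-0.8,"ty":-0.29},{"tx":-0.8,"ty":-0.29},{"tx":-0.8,"ty":-0.29},{"tx":-0.8,"ty":-0.29},{"tx":-0.8,"ty":-0.29}]'; python3 -m pendant '[{"spin":0.95},{"spin":0.95},{"spin":0.95},{"spin":0.95},{"spin":0.95},{"spin":0.95},{"spin":0.95},{"spin":0.95},{"spin":0.95},{"spin":0.95}]'; python3 -m pendant '[{},{}]'
python3 - <<'E'
from h import *
i=cams.camera_info("wrist");cv2.imwrite("pics/w1.png",cams.read_camera("wrist")[:,:,::-1])
im=cv2.imread("pics/w1.png");hsv=cv2.cvtColor(im,cv2.COLOR_BGR2HSV)
m=cv2.inRange(hsv,(5,70,90),(25,255,255));n,l,s,c=cv2.connectedComponentsWithStats(m)
for k in range(1,n):
    if s[k,4]>800:
        cn=cv2.findContours((l==k).astype('uint8'),0,2)[0][0]
        b=cv2.boxPoints(cv2.minAreaRect(cn));w=np.array([pix2w(i,p,.019)[:2] for p in b])
        print(c[k],w.mean(0).round(4),w.round(3).tolist())
E
```

```text
[308.34611578 185.31725219] [0.2504 0.5907] [[0.202, 0.324], [0.221, 0.862], [0.293, 0.872], [0.286, 0.305]]
[590.62269061 201.70778038] [0.4238 0.923 ] [[0.418, 0.824], [0.319, 0.871], [0.424, 1.016], [0.535, 0.981]]
[400.76456311 220.13470874] [0.3505 0.6785] [[0.321, 0.657], [0.326, 0.703], [0.379, 0.701], [0.376, 0.653]]
[338.15673981 243.72936259] [0.3504 0.5739] [[0.331, 0.516], [0.318, 0.629], [0.369, 0.634], [0.384, 0.517]]
[429.51410027 308.89950761] [0.4913 0.6972] [[0.378, 0.506], [0.543, 0.906], [0.608, 0.897], [0.436, 0.48]]
[247.63204509 305.63285024] [0.3941 0.4109] [[0.379, 0.362], [0.357, 0.456], [0.408, 0.461], [0.433, 0.364]]invalid input at $[0]: expected keys tx, ty, tz, spin, claw
invalid input at $[0]: expected keys tx, ty, tz, spin, claw
invalid input at $[0]: expected keys tx, ty, tz, spin, claw
```

View pics/w1.png

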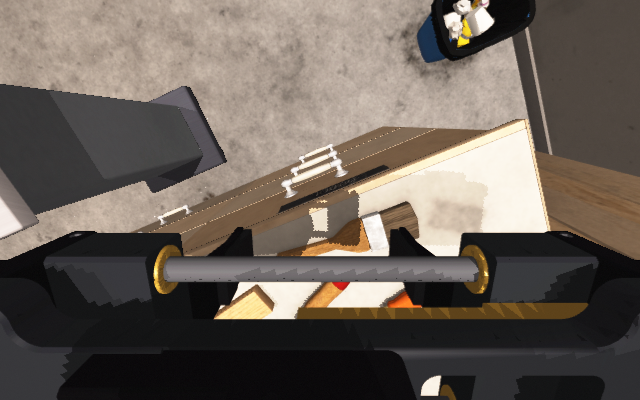

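No motion happened because every row needs all five keys. The wrist picture shows the drawers, with the gripper covering its lower half, so the arm is still at the start. I'll repeat the move with full rows.

```bash
python3 -m pendant '[{"tx":-0.8,"ty":-0.29,"tz":0,"spin":0,"claw":0},{"tx":-0.8,"ty":-0.29,"tz":0,"spin":0,"claw":0},{"tx":-0.8,"ty":-0.29,"tz":0,"spin":0,"claw":0},{"tx":-0.8,"ty":-0.29,"tz":0,"spin":0,"claw":0},{"tx":-0.8,"ty":-0.29,"tz":0,"spin":0,"claw":0},{"tx":-0.8,"ty":-0.29,"tz":0,"spin":0,"claw":0},{"tx":-0.8,"ty":-0.29,"tz":0,"spin":0,"claw":0},{"tx":-0.8,"ty":-0.29,"tz":0,"spin":0,"claw":0},{"tx":-0.8,"ty":-0.29,"tz":0,"spin":0,"claw":0},{"tx":-0.8,"ty":-0.29,"tz":0,"spin":0,"claw":0}]'
python3 -m pendant '[{"tx":0,"ty":0,"tz":0,"spin":0.95,"claw":0},{"tx":0,"ty":0,"tz":0,"spin":0.95,"claw":0},{"tx":0,"ty":0,"tz":0,"spin":0.95,"claw":0},{"tx":0,"ty":0,"tz":0,"spin":0.95,"claw":0},{"tx":0,"ty":0,"tz":0,"spin":0.95,"claw":0},{"tx":0,"ty":0,"tz":0,"spin":0.95,"claw":0},{"tx":0,"ty":0,"tz":0,"spin":0.95,"claw":0},{"tx":0,"ty":0,"tz":0,"spin":0.95,"claw":0},{"tx":0,"ty":0,"tz":0,"spin":0.95,"claw":0},{"tx":0,"ty":0,"tz":0,"spin":0.95,"claw":0}]'
python3 - <<'E'
from h import *
print(env.get_obs()['qpos'])
i=cams.camera_info("wrist");cv2.imwrite("pics/w2.png",cams.read_camera("wrist")[:,:,::-1])
o=env.get_obs();print(o['tool_pos'],o['tool_rot'])
print(proj(i,[.563,.312,.0095]))
E
```

```text
time_s: 1.4
tool_pos: [0.5639, 0.3119, 0.2392]
tool_rot: [-180.0, -0.0, 157.4]
force: [0.2, 1.3, -0.3]
grip_width: 0.0867
grasp_force: 0.0
time_s: 2.65
tool_pos: [0.563, 0.3128, 0.2391]
tool_rot: [-180.0, 0.0, 119.3]
force: [0.4, 0.6, 0.1]
grip_width: 0.087
grasp_force: 0.0
[-42.64453315  17.72852658  14.18109287  84.62972643  -4.36841129
  78.22569122   1.09858822]
[0.56298483 0.31284558 0.2391643 ] [-1.79964527e+02  5.06536308e-05  1.19206464e+02]
[[320.44654849 178.80835704]]
```

View pics/w2.png

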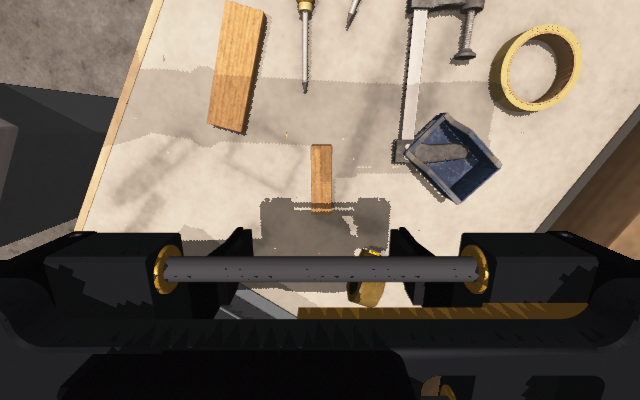

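The offcut is vertical in the wrist view, spanning (312–332, 144–211). Its centre of (321.5,178) matches the predicted (320.4,178.8), so it is aligned. I'll descend and grip.

```bash
python3 -m pendant '[{"tx":0,"ty":0,"tz":0.8,"spin":0,"claw":0},{"tx":0,"ty":0,"tz":0.8,"spin":0,"claw":0},{"tx":0,"ty":0,"tz":0.8,"spin":0,"claw":0},{"tx":0,"ty":0,"tz":0.8,"spin":0,"claw":0},{"tx":0,"ty":0,"tz":0.6,"spin":0,"claw":0},{"tx":0,"ty":0,"tz":0.34,"spin":0,"claw":0},{"tx":0,"ty":0,"tz":0.2,"spin":0,"claw":0},{"tx":0,"ty":0,"tz":0,"spin":0,"claw":0}]' 12
python3 -m pendant '[{"tx":0,"ty":0,"tz":0,"spin":0,"claw":1},{"tx":0,"ty":0,"tz":0,"spin":0,"claw":1},{"tx":0,"ty":0,"tz":0,"spin":0,"claw":1},{"tx":0,"ty":0,"tz":0,"spin":0,"claw":1},{"tx":0,"ty":0,"tz":0,"spin":0,"claw":1},{"tx":0,"ty":0,"tz":0,"spin":0,"claw":1},{"tx":0,"ty":0,"tz":0,"spin":0,"claw":1},{"tx":0,"ty":0,"tz":0,"spin":0,"claw":1}]' 12
```

```text
time_s: 3.7
tool_pos: [0.5633, 0.3129, 0.0226]
tool_rot: [-180.0, 0.0, 119.4]
force: [-1.1, 0.0, 0.4]
grip_width: 0.0869
grasp_force: 0.0
time_s: 4.7
tool_pos: [0.5632, 0.3129, 0.0226]
tool_rot: [180.0, 0.0, 119.4]
force: [0.7, -0.1, 0.1]
grip_width: 0.0278
grasp_force: 12.0
```

```bash
python3 -m pendant '[{"tx":0,"ty":0,"tz":-0.5,"spin":0,"claw":1},{"tx":0,"ty":0,"tz":-0.9,"spin":0,"claw":1},{"tx":0,"ty":0,"tz":-0.9,"spin":0,"claw":1},{"tx":0,"ty":0,"tz":-0.9,"spin":0,"claw":1},{"tx":0,"ty":0,"tz":-0.9,"spin":0,"claw":1},{"tx":0,"ty":0,"tz":-0.9,"spin":-0.9,"claw":1},{"tx":0,"ty":0,"tz":-0.3,"spin":-0.9,"claw":1},{"tx":0,"ty":0,"tz":0,"spin":-0.9,"claw":1},{"tx":0,"ty":0,"tz":0,"spin":-0.9,"claw":1},{"tx":0,"ty":0,"tz":0,"spin":-0.9,"claw":1}]'
python3 -m pendant '[{"tx":0,"ty":0,"tz":0,"spin":-0.905,"claw":1},{"tx":0,"ty":0,"tz":0,"spin":-0.905,"claw":1},{"tx":0,"ty":0,"tz":0,"spin":-0.905,"claw":1},{"tx":0,"ty":0,"tz":0,"spin":-0.905,"claw":1},{"tx":0,"ty":0,"tz":0,"spin":-0.905,"claw":1},{"tx":0,"ty":0,"tz":0,"spin":-0.905,"claw":1},{"tx":0,"ty":0,"tz":0,"spin":-0.905,"claw":1},{"tx":0,"ty":0,"tz":0,"spin":-0.905,"claw":1},{"tx":0,"ty":0,"tz":0,"spin":-0.905,"claw":1},{"tx":0,"ty":0,"tz":0,"spin":-0.905,"claw":1}]'
python3 -m pendant '[{"tx":0.188,"ty":-0.623,"tz":0,"spin":0,"claw":1},{"tx":0.188,"ty":-0.623,"tz":0,"spin":0,"claw":1},{"tx":0.188,"ty":-0.623,"tz":0,"spin":0,"claw":1},{"tx":0.188,"ty":-0.623,"tz":0,"spin":0,"claw":1},{"tx":0.188,"ty":-0.623,"tz":0,"spin":0,"claw":1},{"tx":0.188,"ty":-0.623,"tz":0,"spin":0,"claw":1},{"tx":0.188,"ty":-0.623,"tz":0,"spin":0,"claw":1},{"tx":0.188,"ty":-0.623,"tz":0,"spin":0,"claw":1},{"tx":0.188,"ty":-0.623,"tz":0,"spin":0,"claw":1},{"tx":0.188,"ty":-0.623,"tz":0,"spin":0,"claw":1}]'
python3 -m pendant '[{"tx":0,"ty":0,"tz":0,"spin":0,"claw":1},{"tx":0,"ty":0,"tz":0,"spin":0,"claw":1}]'
python3 - <<'E'
from h import *
im=cams.read_camera("top")[:,:,::-1];cv2.imwrite("pics/t3.png",cv2.resize(im[145:270,260:400],None,fx=4,fy=4))
E
```

```text
time_s: 5.95
tool_pos: [0.563, 0.3128, 0.2873]
tool_rot: [-180.0, -0.0, 137.6]
force: [-0.6, -0.1, 0.0]
grip_width: 0.0281
grasp_force: 12.0
time_s: 7.2
tool_pos: [0.563, 0.3127, 0.2873]
tool_rot: [-180.0, -0.0, 173.8]
force: [-0.3, 0.2, -1.0]
grip_width: 0.0279
grasp_force: 12.0
time_s: 8.45
tool_pos: [0.4346, 0.0126, 0.2875]
tool_rot: [180.0, 0.0, 173.6]
force: [1.3, -0.5, 0.2]
grip_width: 0.0277
grasp_force: 12.0
time_s: 8.7
tool_pos: [0.4353, 0.0143, 0.2876]
tool_rot: [180.0, 0.0, 173.7]
force: [0.6, 1.3, -0.8]
grip_width: 0.028
grasp_force: 12.0
```

View pics/t3.png

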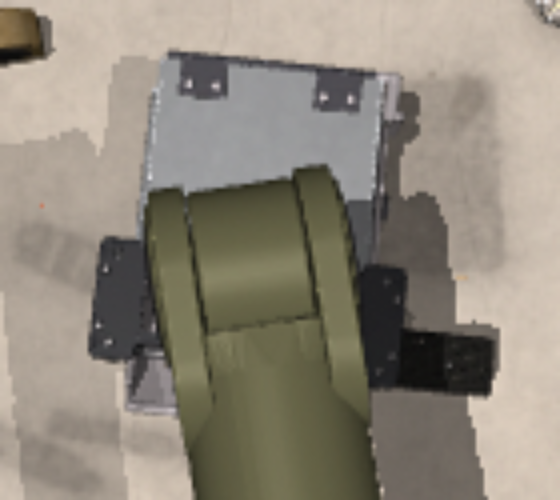

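The gripper is centred over the chute and its body is clear of the pad. I'll lower to just above contact.

```bash
python3 -m pendant '[{"tx":0,"ty":0,"tz":0.3,"spin":0,"claw":1},{"tx":0,"ty":0,"tz":0.4,"spin":0,"claw":1},{"tx":0,"ty":0,"tz":0.4,"spin":0,"claw":1},{"tx":0,"ty":0,"tz":0.3,"spin":0,"claw":1},{"tx":0,"ty":0,"tz":0,"spin":0,"claw":1}]' 5
python3 -m pendant '[{"tx":0,"ty":0,"tz":0.05,"spin":0,"claw":1},{"tx":0,"ty":0,"tz":0.05,"spin":0,"claw":1},{"tx":0,"ty":0,"tz":0.05,"spin":0,"claw":1},{"tx":0,"ty":0,"tz":0.05,"spin":0,"claw":1},{"tx":0,"ty":0,"tz":0.05,"spin":0,"claw":1}]' 4
```

```text
time_s: 9.38
tool_pos: [0.4343, 0.0139, 0.216]
tool_rot: [-179.9, -0.2, 173.7]
force: [-0.2, 0.1, -0.2]
grip_width: 0.0276
grasp_force: 5.0
time_s: 10.0
tool_pos: [0.4356, 0.0137, 0.2052]
tool_rot: [180.0, 0.1, 173.6]
force: [1.5, -0.5, 0.2]
grip_width: 0.0277
grasp_force: 4.0
```

```bash
python3 -m pendant '[{"tx":0,"ty":0,"tz":0.06,"spin":0,"claw":1},{"tx":0,"ty":0,"tz":0.06,"spin":0,"claw":1},{"tx":0,"ty":0,"tz":0.06,"spin":0,"claw":1},{"tx":0,"ty":0,"tz":0.04,"spin":0,"claw":1},{"tx":0,"ty":0,"tz":0,"spin":0,"claw":1}]' 4
python3 - <<'E'
from h import *
im=cams.read_camera("scene")[:,:,::-1];cv2.imwrite("pics/s4.png",cv2.resize(im[120:270,200:400],None,fx=4,fy=4))
E
```

```text
time_s: 10.62
tool_pos: [0.4349, 0.0137, 0.1937]
tool_rot: [-180.0, -0.0, 173.6]
force: [-0.1, -0.8, -0.5]
grip_width: 0.0277
grasp_force: 4.0
```

View pics/s4.png

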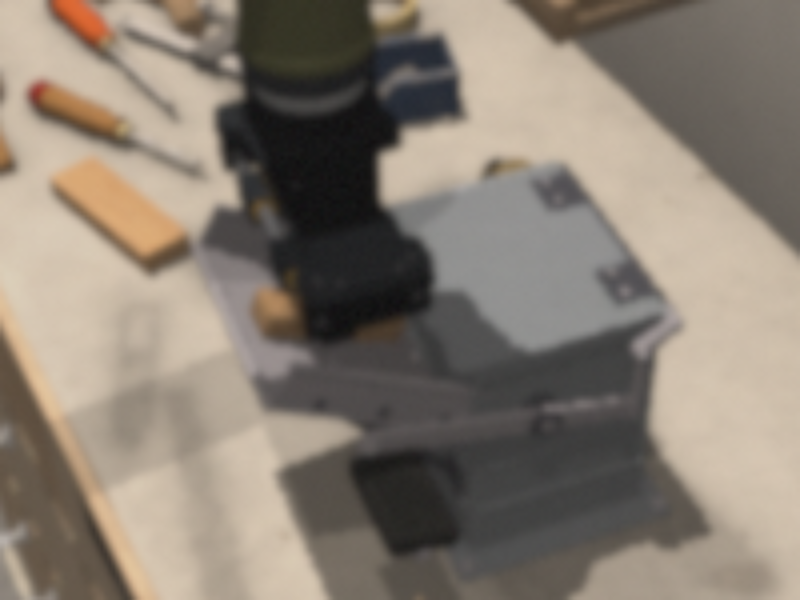

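The offcut sits between the cheeks on the chute (crop ~(330,320)), tilted in the grip. I'll release it and rise.

```bash
python3 -m pendant '[{"tx":0,"ty":0,"tz":0,"spin":0,"claw":0.4},{"tx":0,"ty":0,"tz":0,"spin":0,"claw":0.4},{"tx":0,"ty":0,"tz":0,"spin":0,"claw":0.4},{"tx":0,"ty":0,"tz":0,"spin":0,"claw":0.4},{"tx":0,"ty":0,"tz":0,"spin":0,"claw":0.4}]'
python3 -m pendant '[{"tx":0,"ty":0,"tz":-0.2,"spin":0,"claw":0.4},{"tx":0,"ty":0,"tz":-0.5,"spin":0,"claw":0.4},{"tx":0,"ty":0,"tz":-0.8,"spin":0,"claw":0.4},{"tx":0,"ty":0,"tz":-0.8,"spin":0,"claw":0.4},{"tx":0,"ty":0,"tz":0,"spin":0,"claw":0.4},{"tx":0,"ty":0,"tz":0,"spin":0,"claw":0.4}]'
python3 - <<'E'
from h import *
im=cams.read_camera("scene")[:,:,::-1];cv2.imwrite("pics/s5.png",cv2.resize(im[120:270,200:400],None,fx=4,fy=4))
E
```

```text
time_s: 11.3
tool_pos: [0.4352, 0.0137, 0.1941]
tool_rot: [180.0, 0.0, 173.6]
force: [-0.1, 1.0, -0.6]
grip_width: 0.0518
grasp_force: 0.0
time_s: 12.05
tool_pos: [0.4351, 0.0137, 0.309]
tool_rot: [180.0, 0.0, 173.6]
force: [0.0, 1.0, -0.5]
grip_width: 0.0518
grasp_force: 0.0
```

View pics/s5.png

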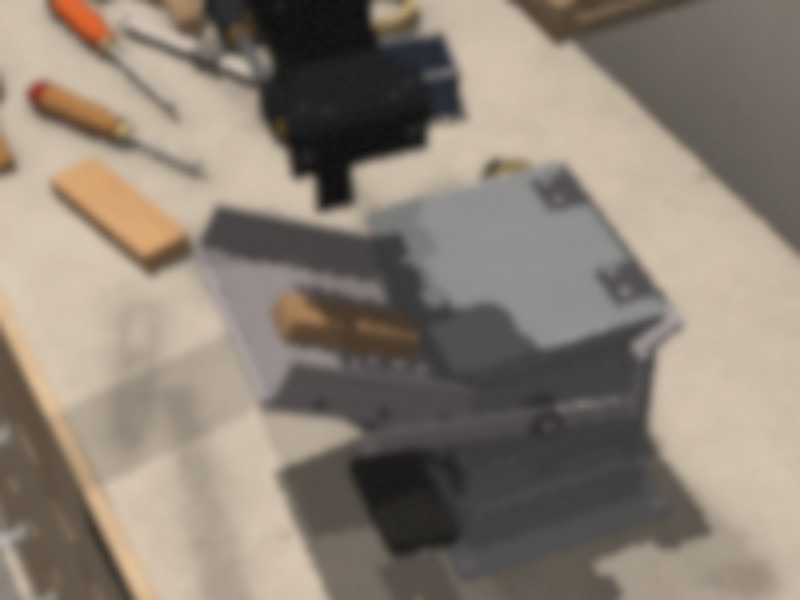

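The offcut lies on the chute against the shut lid (crop ~(350,325)). Next I turn the tool to point along the bin, close the fingers and go above the pad.

```bash
python3 -m pendant '[{"tx":0,"ty":0,"tz":0,"spin":0.9,"claw":1},{"tx":0,"ty":0,"tz":0,"spin":0.9,"claw":1},{"tx":0,"ty":0,"tz":0,"spin":0.9,"claw":1},{"tx":0,"ty":0,"tz":0,"spin":0.9,"claw":1},{"tx":0,"ty":0,"tz":0,"spin":0.9,"claw":1},{"tx":0,"ty":0,"tz":0,"spin":0.9,"claw":1},{"tx":0,"ty":0,"tz":0,"spin":0.9,"claw":1},{"tx":0,"ty":0,"tz":0,"spin":0.9,"claw":1},{"tx":0,"ty":0,"tz":0,"spin":0.9,"claw":1},{"tx":0,"ty":0,"tz":0,"spin":0.9,"claw":1}]' 20
python3 -m pendant '[{"tx":0,"ty":0,"tz":0,"spin":0.9,"claw":1},{"tx":0,"ty":0,"tz":0,"spin":0.9,"claw":1},{"tx":0,"ty":0,"tz":0,"spin":0.9,"claw":1},{"tx":0,"ty":0,"tz":0,"spin":0.9,"claw":1},{"tx":0,"ty":0,"tz":0,"spin":0.9,"claw":1},{"tx":0,"ty":0,"tz":0,"spin":0.9,"claw":1},{"tx":0,"ty":0,"tz":0,"spin":0.9,"claw":1},{"tx":0,"ty":0,"tz":0,"spin":0.9,"claw":1},{"tx":0,"ty":0,"tz":0,"spin":0.9,"claw":1},{"tx":0,"ty":0,"tz":0,"spin":0.9,"claw":1}]'
python3 -m pendant '[{"tx":0,"ty":0,"tz":0,"spin":0.9,"claw":1},{"tx":0,"ty":0,"tz":0,"spin":0.9,"claw":1},{"tx":0,"ty":0,"tz":0,"spin":0.7,"claw":1},{"tx":-0.59,"ty":-0.04,"tz":0,"spin":0,"claw":1},{"tx":-0.59,"ty":-0.04,"tz":0,"spin":0,"claw":1},{"tx":-0.59,"ty":-0.04,"tz":0,"spin":0,"claw":1},{"tx":-0.59,"ty":-0.04,"tz":0,"spin":0,"claw":1},{"tx":-0.59,"ty":-0.04,"tz":0,"spin":0,"claw":1},{"tx":0,"ty":0,"tz":0,"spin":0,"claw":1},{"tx":0,"ty":0,"tz":0,"spin":0,"claw":1}]'
```

```text
time_s: 13.35
tool_pos: [0.4346, 0.0136, 0.3077]
tool_rot: [-179.9, -0.1, 137.5]
force: [0.3, 0.0, 0.3]
grip_width: -0.0
grasp_force: 0.0
time_s: 14.6
tool_pos: [0.4346, 0.0136, 0.3077]
tool_rot: [-179.9, -0.0, 101.5]
force: [-0.4, -0.7, 1.1]
grip_width: 0.0008
grasp_force: 0.0
time_s: 15.85
tool_pos: [0.4292, -0.1331, 0.3082]
tool_rot: [-179.9, -0.0, 91.7]
force: [0.2, -0.2, -0.6]
grip_width: 0.0002
grasp_force: 0.0
```

```bash
python3 -m pendant '[{"tx":0,"ty":0,"tz":0,"spin":1,"claw":1},{"tx":0,"ty":0,"tz":0,"spin":1,"claw":1},{"tx":0,"ty":-0.2,"tz":0,"spin":0,"claw":1},{"tx":-0.03,"ty":-0.21,"tz":0,"spin":0,"claw":1},{"tx":0,"ty":0,"tz":0.5,"spin":0,"claw":1},{"tx":0,"ty":0,"tz":0.7,"spin":0,"claw":1},{"tx":0,"ty":0,"tz":0.6,"spin":0,"claw":1},{"tx":0,"ty":0,"tz":0.3,"spin":0,"claw":1},{"tx":0,"ty":0,"tz":0,"spin":0,"claw":1}]'
python3 - <<'E'
from h import *
im=cams.read_camera("scene")[:,:,::-1];cv2.imwrite("pics/s6.png",cv2.resize(im[120:270,200:400],None,fx=4,fy=4))
E
```

```text
time_s: 16.98
tool_pos: [0.4082, -0.133, 0.2036]
tool_rot: [-179.9, -0.0, 83.7]
force: [-0.5, 0.5, 0.6]
grip_width: 0.0006
grasp_force: 0.0
```

View pics/s6.png

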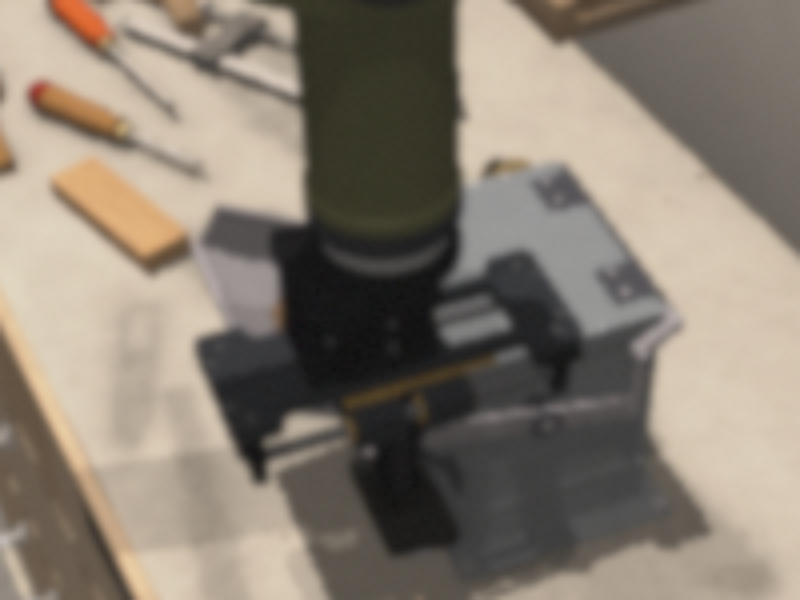

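The closed fingers are over the pad (crop ~(405,490)). I'll press slowly.

```bash
python3 -m pendant '[{"tx":0,"ty":0,"tz":0.1,"spin":0,"claw":1},{"tx":0,"ty":0,"tz":0.1,"spin":0,"claw":1},{"tx":0,"ty":0,"tz":0.1,"spin":0,"claw":1},{"tx":0,"ty":0,"tz":0.1,"spin":0,"claw":1},{"tx":0,"ty":0,"tz":0.1,"spin":0,"claw":1},{"tx":0,"ty":0,"tz":0.1,"spin":0,"claw":1},{"tx":0,"ty":0,"tz":0.1,"spin":0,"claw":1}]'
python3 -m pendant '[{"tx":0,"ty":0,"tz":0.1,"spin":0,"claw":1},{"tx":0,"ty":0,"tz":0.1,"spin":0,"claw":1},{"tx":0,"ty":0,"tz":0.1,"spin":0,"claw":1},{"tx":0,"ty":0,"tz":0.1,"spin":0,"claw":1},{"tx":0,"ty":0,"tz":0.06,"spin":0,"claw":1},{"tx":0,"ty":0,"tz":0.06,"spin":0,"claw":1}]'
```

```text
time_s: 17.9
tool_pos: [0.4083, -0.1332, 0.1694]
tool_rot: [-179.9, -0.0, 83.6]
force: [-3.8, 0.6, 6.2]
grip_width: 0.0006
grasp_force: 3.1
time_s: 18.65
tool_pos: [0.4077, -0.1331, 0.1429]
tool_rot: [-179.8, -0.0, 83.6]
force: [-4.4, 2.1, 4.6]
grip_width: 0.0002
grasp_force: 2.9
```

```bash
python3 -m pendant '[{"tx":0,"ty":0,"tz":0.03,"spin":0,"claw":1},{"tx":0,"ty":0,"tz":0.03,"spin":0,"claw":1},{"tx":0,"ty":0,"tz":0.02,"spin":0,"claw":1},{"tx":0,"ty":0,"tz":0,"spin":0,"claw":1}]'
python3 -m pendant '[{"tx":0,"ty":0,"tz":0,"spin":0,"claw":1},{"tx":0,"ty":0,"tz":0,"spin":0,"claw":1},{"tx":0,"ty":0,"tz":0,"spin":0,"claw":1},{"tx":0,"ty":0,"tz":0,"spin":0,"claw":1},{"tx":0,"ty":0,"tz":0,"spin":0,"claw":1},{"tx":0,"ty":0,"tz":0,"spin":0,"claw":1},{"tx":0,"ty":0,"tz":0,"spin":0,"claw":1},{"tx":0,"ty":0,"tz":0,"spin":0,"claw":1},{"tx":0,"ty":0,"tz":0,"spin":0,"claw":1},{"tx":0,"ty":0,"tz":0,"spin":0,"claw":1}]'
python3 - <<'E'
from h import *
a=cams.read_camera("top")[:,:,::-1][145:270,280:380];b=cams.read_camera("scene")[:,:,::-1][120:245,240:340]
cv2.imwrite("pics/s7.png",cv2.resize(np.hstack([a,b]),None,fx=4,fy=4))
E
```

```text
time_s: 19.15
tool_pos: [0.4084, -0.1332, 0.1389]
tool_rot: [-179.9, -0.0, 83.6]
force: [-4.4, 1.2, 4.4]
grip_width: 0.0006
grasp_force: 2.6
time_s: 20.4
tool_pos: [0.4087, -0.1332, 0.139]
tool_rot: [-180.0, -0.0, 83.6]
force: [-5.2, 1.3, 3.9]
grip_width: 0.0001
grasp_force: 2.7
```

View pics/s7.png

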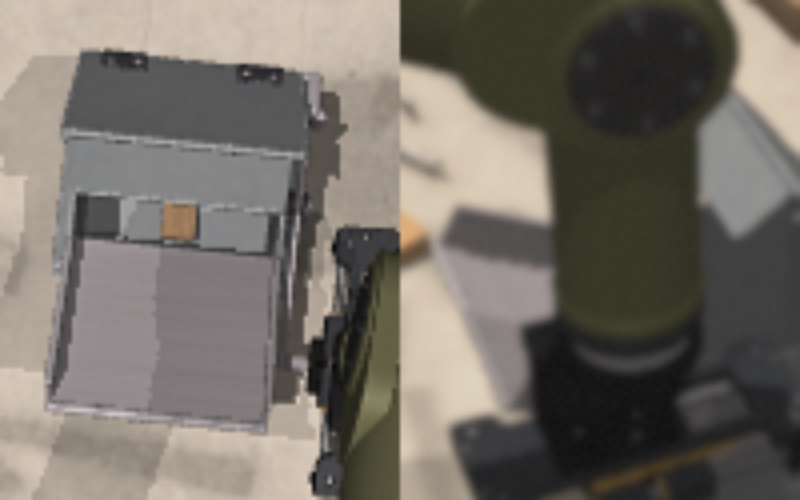

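The lid is raised and the offcut lies inside, visible through the mouth at crop (180,222). I'll press a little more to reach the stop.

```bash
python3 -m pendant '[{"tx":0,"ty":0,"tz":0.04,"spin":0,"claw":1},{"tx":0,"ty":0,"tz":0.03,"spin":0,"claw":1},{"tx":0,"ty":0,"tz":0,"spin":0,"claw":1},{"tx":0,"ty":0,"tz":0,"spin":0,"claw":1},{"tx":0,"ty":0,"tz":0,"spin":0,"claw":1}]'
```

```text
time_s: 21.12
tool_pos: [0.4091, -0.1333, 0.137]
tool_rot: [180.0, -0.0, 83.6]
force: [-8.8, 2.2, 14.1]
grip_width: 0.0004
grasp_force: 8.1
```

The force jump shows the lever at its stop. Now I hold briefly, then let it up slowly.

```bash
python3 -m pendant '[{"tx":0,"ty":0,"tz":0,"spin":0,"claw":1},{"tx":0,"ty":0,"tz":0,"spin":0,"claw":1},{"tx":0,"ty":0,"tz":-0.08,"spin":0,"claw":1},{"tx":0,"ty":0,"tz":-0.08,"spin":0,"claw":1},{"tx":0,"ty":0,"tz":-0.08,"spin":0,"claw":1},{"tx":0,"ty":0,"tz":-0.08,"spin":0,"claw":1},{"tx":0,"ty":0,"tz":-0.08,"spin":0,"claw":1},{"tx":0,"ty":0,"tz":-0.08,"spin":0,"claw":1},{"tx":0,"ty":0,"tz":-0.08,"spin":0,"claw":1},{"tx":0,"ty":0,"tz":-0.08,"spin":0,"claw":1}]'
python3 -m pendant '[{"tx":0,"ty":0,"tz":-0.08,"spin":0,"claw":1},{"tx":0,"ty":0,"tz":-0.08,"spin":0,"claw":1},{"tx":0,"ty":0,"tz":-0.06,"spin":0,"claw":1},{"tx":0,"ty":0,"tz":-0.06,"spin":0,"claw":1},{"tx":0,"ty":0,"tz":-0.06,"spin":0,"claw":1},{"tx":0,"ty":0,"tz":-0.06,"spin":0,"claw":1},{"tx":0,"ty":0,"tz":-0.06,"spin":0,"claw":1},{"tx":0,"ty":0,"tz":-0.06,"spin":0,"claw":1},{"tx":0,"ty":0,"tz":-0.06,"spin":0,"claw":1},{"tx":0,"ty":0,"tz":-0.06,"spin":0,"claw":1}]'
python3 -m pendant '[{"tx":0,"ty":0,"tz":-0.1,"spin":0,"claw":1},{"tx":0,"ty":0,"tz":-0.4,"spin":0,"claw":1},{"tx":0,"ty":0,"tz":-0.8,"spin":0,"claw":1},{"tx":0,"ty":0,"tz":-0.8,"spin":0,"claw":1},{"tx":-0.8,"ty":0,"tz":0,"spin":0,"claw":1},{"tx":-0.8,"ty":0,"tz":0,"spin":0,"claw":1},{"tx":-0.8,"ty":0,"tz":0,"spin":0,"claw":1},{"tx":0,"ty":0,"tz":0,"spin":0,"claw":1},{"tx":0,"ty":0,"tz":0,"spin":0,"claw":1}]'
python3 - <<'E'
from h import *
a=cams.read_camera("top")[:,:,::-1][145:270,280:380];b=cams.read_camera("scene")[:,:,::-1][120:245,240:340]
cv2.imwrite("pics/s8.png",cv2.resize(np.hstack([a,b]),None,fx=4,fy=4))
E
```

```text
time_s: 22.38
tool_pos: [0.4106, -0.1334, 0.1687]
tool_rot: [179.8, 0.0, 83.6]
force: [-1.4, 0.1, 5.4]
grip_width: 0.0003
grasp_force: 2.7
time_s: 23.62
tool_pos: [0.4081, -0.1331, 0.1991]
tool_rot: [-179.9, -0.0, 83.6]
force: [-0.5, -0.6, 0.4]
grip_width: 0.0004
grasp_force: 0.0
time_s: 24.75
tool_pos: [0.3957, -0.2518, 0.3045]
tool_rot: [-180.0, -0.0, 83.7]
force: [0.2, 0.2, 0.9]
grip_width: 0.0005
grasp_force: 0.0
```

View pics/s8.png

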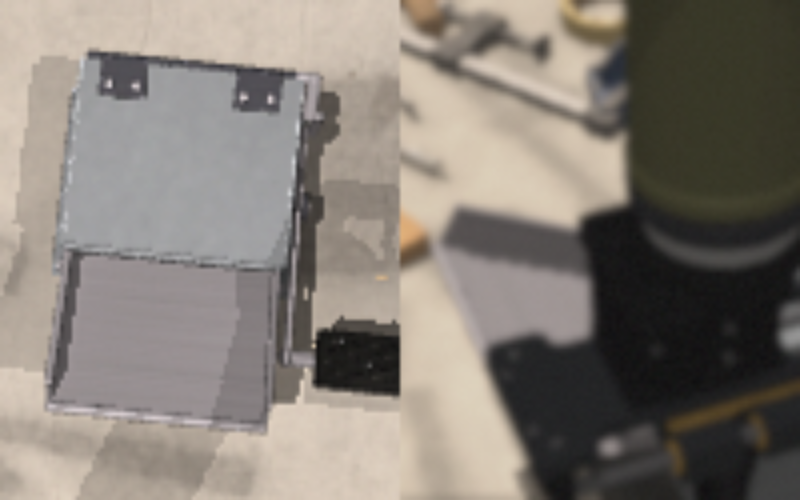

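The lid is shut, the chute is empty and the arm is clear of everything. I'm handing the job in.

```bash
python3 -c "
from cell import env
print(env.sign_off())"
```

```text
the job is handed in; nothing more can be done
None
```

I handed the job in: the narrow offcut is in the scrap bin, the lid came down slowly and looks fully shut, and the arm is clear; the other offcuts and the tape measure were not touched, and the hand-in returned no verdict.

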